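# Hang the routing templates on the swivel hooks

## Robot

A 6-joint arm with a two-finger parallel gripper is mounted at the origin on the work surface. World frame = base frame: x ahead of the robot, y to its left, z up, the work surface at z = 0. Lengths are in mm, angles in degrees, forces in N, time in s.
With the tool pointing down it reaches from about 325 to 925 mm from the base axis. Payload 3.1 kg.
Tool frame: the origin (TCP) lies at the very end of the fingers, on their centre line; the grasp point (between the pads) lies grasp_offset behind it (grasp_offset is the distance from the TCP to the grasp point, in mm); z points along the fingers, y is the line along which they close (so a half turn about z gives the same grasp; the last joint's range is limited). The gripper opens to 85 mm and grips with 20 to 120 N. Pads are 22 mm wide; open, the fingers measure 114 mm over their backs; the gripper's body (76 mm by 85 mm) begins 54 mm behind the grasp point. The pads swing forward as they close: fully open they stand 13 mm farther back than shut.
Start: joints at [-79.882, 12.427, 92.441, -0, 75.132, -6.429], TCP at [178.022, -599.122, 231.3] pointing down, gripper open.
Joint ranges: [-157.48, 157.48], [-44.54, 120.13], [17.64, 146.25], [-64.5, 244.5], [7.68, 150.69], [-147.95, 147.95]. Speed limits (degrees/s): [159.86, 159.86, 180, 180, 180, 180].

## Interface

Orientations are given as [roll, pitch, yaw] about the fixed x, y, z axes, in that order (R = Rz(yaw) Ry(pitch) Rx(roll)).
In Python, from station import * gives the robot as it stands. Calls block until the motion is done:
- goto(position, orientation): joint-space move of the TCP to a pose.
- move_l(position, attitude=None, speed=150): straight line of the TCP; attitude=None keeps the orientation; speed is the mean speed in mm/s.
- move_j(angles): joint-space move.
- grip(opening, squeeze=None): finger opening in mm; squeeze is the grip in N (None keeps the last); returns when the fingers have stopped.
- wait(seconds).
- solve_ik(position, orientation): joint angles nearest the present ones, or None.
- get_obs(): the state.
- get_image(name): name is "side" or "top" or "wrist"; returns the picture (400x640x3 uint8, red, green, blue); there is no depth.
- get_calibration(name): a dict with "fx", "fy", "cx", "cy" (pixels), "R" (3x3) and "t" (3): a world point X has camera coordinates R X + t; the wrist camera has in their place "mount" (4x4, takes a point from camera to tool coordinates, whose origin is the TCP and whose axes are the flange's). Camera axes: x right, y down, z forward; pixel columns grow to the right and rows downward; lengths in mm; the calibration is good to about 2 mm. A picture is of the moment at which its call begins: read the wrist's pose just before it. get_calibration takes no time and is no camera call.
A pose or a line that the arm cannot do raises Unreachable and nothing moves.
- sign_off(): hands the job in; it is judged then, once.
Trained networks look in the newest picture that a camera, given by its name, has taken for a name from the list of things; names that differ only in an ending like _2 or _b are one class to them, and where a whole thing is asked for, a point or a joint stands for the part that bears it (a point fixed in the world has none). Each returns a list of dicts, best first, with "score" (0 to 1); they miss things now and then, are a little off and sometimes report something else, mostly with a low value. They report only what shows in the picture. A call takes as long as a camera call.
- spot_in(name, camera): "extent" ([centre column, centre row, width, height] in pixels, round what is visible of it).
- regions_of(name, camera): "region" (400x640 bool, what is visible of it) and "extent" ([centre column, centre row, width, height] in pixels, round what is visible of it).
The state is a dict: "t": time; "joint_pos": joint angles; "qvel": joint speeds; "effort": joint torques, N m; "tcp_pos": TCP position; "ee_rot": TCP orientation; "wrist_force": force on the tool from outside, world axes, zero at the start; "moment": the same for the moment, N m; "grip_width": finger opening in mm; "grip_force": force on a finger pad.
Only numpy, scipy, OpenCV 4.12 (cv2) and the standard library are available. Lean on these libraries where they do the work, as an engineer would, in place of code of your own. Each camera call takes 0.05 s, during which the arm holds its last target. There are 200 camera calls.

## Task

First clear the block plane and the sanding block from in front of the hook rack: set them both, soles down, on the rubber mat. Then hang every plywood template lying on the bench by its hanging hole, one to a hook; before you put a template on a hook, swivel that hook so that it faces straight out to the front of the rack, and leave it facing so. Leave the hammer, the glue bottle and the screwdriver where they are.

Things in the scene. Friction and masses are not known exactly. Their poses are not given: they have to be found in the camera images.
- rack: Wooden rack: two uprights on feet carry a rail 372 x 28 mm, its top 112 mm above the bench. Three swivel hooks turn on upright pins on top of it. Origin: on the bench under the middle of the rail. x points from the front (robot's side) to the back, y along the rail: pins at x = 0, y = +125 (left hook), 0 (middle), -125 mm (right). Its place and yaw vary.
- mat: Flat black rubber mat lying fast on the bench at the robot's left, 220 mm along its x, 190 mm along its y, 3 mm thick. Origin under its centre, on the bench.
- mat_top (a point): Centre of the mat's top face, 3 mm above the bench; axes as the mat's.
- plane: Small steel block plane standing on its sole in front of the rack: 150 mm long (x), 46 mm wide (y), flat cheeks 34 mm high, with a brass knob at its +x end up to 54 mm and a grey lever cap up to about 55 mm behind its middle; 0.45 to 0.75 kg. Origin: centre of the sole, z up.
- sander: Wooden sanding block with a cork sole, standing in front of the rack: base 120 mm long (x), 60 mm wide (y), 30 mm high, and on it a grip ridge 100 mm long (x), 26 mm wide (y), its top 59 mm over the sole; 0.19 to 0.31 kg. Origin: centre of the sole, z up.
- hammer: Bystander: hammer lying behind the rack.
- glue: Bystander: white glue bottle with a yellow cap, 66 mm across, 160 mm high, standing behind and to the left of the rack.
- screwdriver: Bystander: screwdriver lying to the left of the rack.
- hook_left (a joint): Turn of the left swivel hook about its upright pin, rad: 0 when it faces straight out to the front of the rack (the rack's -x), negative when turned to the rack's left (+y), positive to its right; it starts turned away, at -0.9 to -1.9. Light friction (about 1.5 N at the tip) holds it where it is left.
- hook_left_arm (a point): On the centre line of the left hook's level arm, 45 mm from the pin's axis, 140 mm above the bench. The arm is an 8 mm steel rod from a hub 18 mm across (top 149 mm above the bench), turned up at 65 mm from the pin's axis. The axes turn with the hook; -x points along the arm to the tip.
- hook_left_tip (a point): Top of the left hook's upturned tip: the upright end of the same 8 mm rod, 65 mm from the pin's axis, rising 22 mm above the top of the arm; this point is 166 mm above the bench.
- hook_middle (a joint): Turn of the middle swivel hook about its upright pin, rad: 0 when it faces straight out to the front of the rack (the rack's -x), negative when turned to the rack's left (+y), positive to its right; it starts turned away, at -0.9 to -1.9. Light friction (about 1.5 N at the tip) holds it where it is left.
- hook_middle_arm (a point): On the centre line of the middle hook's level arm, 45 mm from the pin's axis, 140 mm above the bench. The arm is an 8 mm steel rod from a hub 18 mm across (top 149 mm above the bench), turned up at 65 mm from the pin's axis. The axes turn with the hook; -x points along the arm to the tip.
- hook_middle_tip (a point): Top of the middle hook's upturned tip: the upright end of the same 8 mm rod, 65 mm from the pin's axis, rising 22 mm above the top of the arm; this point is 166 mm above the bench.
- hook_right (a joint): Turn of the right swivel hook about its upright pin, rad: 0 when it faces straight out to the front of the rack (the rack's -x), negative when turned to the rack's left (+y), positive to its right; it starts turned away, at -0.9 to -1.9. Light friction (about 1.5 N at the tip) holds it where it is left.
- hook_right_arm (a point): On the centre line of the right hook's level arm, 45 mm from the pin's axis, 140 mm above the bench. The arm is an 8 mm steel rod from a hub 18 mm across (top 149 mm above the bench), turned up at 65 mm from the pin's axis. The axes turn with the hook; -x points along the arm to the tip.
- hook_right_tip (a point): Top of the right hook's upturned tip: the upright end of the same 8 mm rod, 65 mm from the pin's axis, rising 22 mm above the top of the arm; this point is 166 mm above the bench.
- template_pickup: Flat plywood routing template 135 mm long, 44 mm wide, 8 mm thick, about 50 g, with one long slot 70 x 18 mm, and a 20 mm round hanging hole near one end. Origin: centre of its lower face; x runs along its length towards the end with the hanging hole, z across its thickness. It starts flat on the bench at the robot's right; in some starts it is absent.
- template_pickup_hole (a point): Centre of this template's hanging hole, 16 mm from the end and 52 mm from the template's centre, at half thickness (4 mm above the origin's face).
- template_pots: Flat plywood routing template 125 mm long, 44 mm wide, 8 mm thick, about 50 g, with two round 20 mm holes in its middle and other half, and a 20 mm round hanging hole near one end. Origin: centre of its lower face; x runs along its length towards the end with the hanging hole, z across its thickness. It starts flat on the bench at the robot's right; in some starts it is absent.
- template_pots_hole (a point): Centre of this template's hanging hole, 16 mm from the end and 46 mm from the template's centre, at half thickness (4 mm above the origin's face).
- template_switch: Flat plywood routing template 120 mm long, 44 mm wide, 8 mm thick, about 50 g, with one 34 x 22 mm window, and a 20 mm round hanging hole near one end. Origin: centre of its lower face; x runs along its length towards the end with the hanging hole, z across its thickness. It starts flat on the bench at the robot's right; in some starts it is absent.
- template_switch_hole (a point): Centre of this template's hanging hole, 16 mm from the end and 44 mm from the template's centre, at half thickness (4 mm above the origin's face).

How it is judged (in metres and radians):
On the way, in this order (a step that is already met when the one before it is completed fails the run):
1. the plane and the sanding block both stand on the mat, let go of (x of plane in the frame of mat_top between -0.09 and 0.09 m and y of plane in the frame of mat_top between -0.075 and 0.075 m and z of each of plane, sander in the frame of mat_top below 0.006 m and angle between each of plane, sander's own z axis and vertical below 0.12 rad and linear speed of each of plane, sander below 0.05 m/s and x of sander in the frame of mat_top between -0.09 and 0.09 m and y of sander in the frame of mat_top between -0.075 and 0.075 m and contact force between the fingers and plane below 0.2 N and contact force between the fingers and sander below 0.2 N), for 0.2 s.
2. then a first template hangs on a hook by its hole (((x of template_pickup_hole in the frame of hook_left_arm between -0.022 and 0.036 m and y of template_pickup_hole in the frame of hook_left_arm between -0.012 and 0.012 m and z of template_pickup_hole in the frame of hook_left_arm between -0.016 and 0.002 m and angle between template_pickup's own x axis and vertical below 0.35 rad and linear speed of template_pickup below 0.25 m/s) or (x of template_pickup_hole in the frame of hook_middle_arm between -0.022 and 0.036 m and y of template_pickup_hole in the frame of hook_middle_arm between -0.012 and 0.012 m and z of template_pickup_hole in the frame of hook_middle_arm between -0.016 and 0.002 m and angle between template_pickup's own x axis and vertical below 0.35 rad and linear speed of template_pickup below 0.25 m/s) or (x of template_pickup_hole in the frame of hook_right_arm between -0.022 and 0.036 m and y of template_pickup_hole in the frame of hook_right_arm between -0.012 and 0.012 m and z of template_pickup_hole in the frame of hook_right_arm between -0.016 and 0.002 m and angle between template_pickup's own x axis and vertical below 0.35 rad and linear speed of template_pickup below 0.25 m/s) or (x of template_pots_hole in the frame of hook_left_arm between -0.022 and 0.036 m and y of template_pots_hole in the frame of hook_left_arm between -0.012 and 0.012 m and z of template_pots_hole in the frame of hook_left_arm between -0.016 and 0.002 m and angle between template_pots's own x axis and vertical below 0.35 rad and linear speed of template_pots below 0.25 m/s) or (x of template_pots_hole in the frame of hook_middle_arm between -0.022 and 0.036 m and y of template_pots_hole in the frame of hook_middle_arm between -0.012 and 0.012 m and z of template_pots_hole in the frame of hook_middle_arm between -0.016 and 0.002 m and angle between template_pots's own x axis and vertical below 0.35 rad and linear speed of template_pots below 0.25 m/s) or (x of template_pots_hole in the frame of hook_right_arm between -0.022 and 0.036 m and y of template_pots_hole in the frame of hook_right_arm between -0.012 and 0.012 m and z of template_pots_hole in the frame of hook_right_arm between -0.016 and 0.002 m and angle between template_pots's own x axis and vertical below 0.35 rad and linear speed of template_pots below 0.25 m/s) or (x of template_switch_hole in the frame of hook_left_arm between -0.022 and 0.036 m and y of template_switch_hole in the frame of hook_left_arm between -0.012 and 0.012 m and z of template_switch_hole in the frame of hook_left_arm between -0.016 and 0.002 m and angle between template_switch's own x axis and vertical below 0.35 rad and linear speed of template_switch below 0.25 m/s) or (x of template_switch_hole in the frame of hook_middle_arm between -0.022 and 0.036 m and y of template_switch_hole in the frame of hook_middle_arm between -0.012 and 0.012 m and z of template_switch_hole in the frame of hook_middle_arm between -0.016 and 0.002 m and angle between template_switch's own x axis and vertical below 0.35 rad and linear speed of template_switch below 0.25 m/s) or (x of template_switch_hole in the frame of hook_right_arm between -0.022 and 0.036 m and y of template_switch_hole in the frame of hook_right_arm between -0.012 and 0.012 m and z of template_switch_hole in the frame of hook_right_arm between -0.016 and 0.002 m and angle between template_switch's own x axis and vertical below 0.35 rad and linear speed of template_switch below 0.25 m/s))), for 0.2 s.
At the end, for the whole second after the job is handed in: Every template hangs on a hook by its hanging hole (a slight sway is fine), within 20 degrees of vertical, one to a hook; each hook in use faces straight out within 15 degrees; plane and sanding block stand on the mat on their soles, their middles 20 mm or more inside its edges (((x of template_pickup_hole in the frame of hook_left_arm between -0.022 and 0.036 m and y of template_pickup_hole in the frame of hook_left_arm between -0.012 and 0.012 m and z of template_pickup_hole in the frame of hook_left_arm between -0.016 and 0.002 m and value of joint hook_left between -0.26 and 0.26 rad) or (x of template_pickup_hole in the frame of hook_middle_arm between -0.022 and 0.036 m and y of template_pickup_hole in the frame of hook_middle_arm between -0.012 and 0.012 m and z of template_pickup_hole in the frame of hook_middle_arm between -0.016 and 0.002 m and value of joint hook_middle between -0.26 and 0.26 rad) or (x of template_pickup_hole in the frame of hook_right_arm between -0.022 and 0.036 m and y of template_pickup_hole in the frame of hook_right_arm between -0.012 and 0.012 m and z of template_pickup_hole in the frame of hook_right_arm between -0.016 and 0.002 m and value of joint hook_right between -0.26 and 0.26 rad)) and angle between each of template_pickup, template_pots, template_switch's own x axis and vertical below 0.35 rad and linear speed of each of template_pickup, template_pots, template_switch below 0.25 m/s and ((x of template_pots_hole in the frame of hook_left_arm between -0.022 and 0.036 m and y of template_pots_hole in the frame of hook_left_arm between -0.012 and 0.012 m and z of template_pots_hole in the frame of hook_left_arm between -0.016 and 0.002 m and value of joint hook_left between -0.26 and 0.26 rad) or (x of template_pots_hole in the frame of hook_middle_arm between -0.022 and 0.036 m and y of template_pots_hole in the frame of hook_middle_arm between -0.012 and 0.012 m and z of template_pots_hole in the frame of hook_middle_arm between -0.016 and 0.002 m and value of joint hook_middle between -0.26 and 0.26 rad) or (x of template_pots_hole in the frame of hook_right_arm between -0.022 and 0.036 m and y of template_pots_hole in the frame of hook_right_arm between -0.012 and 0.012 m and z of template_pots_hole in the frame of hook_right_arm between -0.016 and 0.002 m and value of joint hook_right between -0.26 and 0.26 rad)) and ((x of template_switch_hole in the frame of hook_left_arm between -0.022 and 0.036 m and y of template_switch_hole in the frame of hook_left_arm between -0.012 and 0.012 m and z of template_switch_hole in the frame of hook_left_arm between -0.016 and 0.002 m and value of joint hook_left between -0.26 and 0.26 rad) or (x of template_switch_hole in the frame of hook_middle_arm between -0.022 and 0.036 m and y of template_switch_hole in the frame of hook_middle_arm between -0.012 and 0.012 m and z of template_switch_hole in the frame of hook_middle_arm between -0.016 and 0.002 m and value of joint hook_middle between -0.26 and 0.26 rad) or (x of template_switch_hole in the frame of hook_right_arm between -0.022 and 0.036 m and y of template_switch_hole in the frame of hook_right_arm between -0.012 and 0.012 m and z of template_switch_hole in the frame of hook_right_arm between -0.016 and 0.002 m and value of joint hook_right between -0.26 and 0.26 rad)) and distance between template_pickup_hole and template_pots_hole above 0.06 m and distance between each of template_pickup_hole, template_pots_hole and template_switch_hole above 0.06 m and x of plane in the frame of mat_top between -0.09 and 0.09 m and y of plane in the frame of mat_top between -0.075 and 0.075 m and z of each of plane, sander in the frame of mat_top below 0.006 m and angle between each of plane, sander's own z axis and vertical below 0.12 rad and linear speed of each of plane, sander below 0.05 m/s and x of sander in the frame of mat_top between -0.09 and 0.09 m and y of sander in the frame of mat_top between -0.075 and 0.075 m); the robot touches nothing.
It fails at once if the fingers put a template on a hook that is not yet turned to the front (30 degrees or more off, its hole over 3 cm to the side of the hook's pin) ((x of template_pickup_hole in the frame of hook_left_arm between -0.03 and 0.036 m and y of template_pickup_hole in the frame of hook_left_arm between -0.012 and 0.012 m and z of template_pickup_hole in the frame of hook_left_arm between -0.016 and 0.02 m and angle between template_pickup's own x axis and vertical above 0.35 rad and contact force between the fingers and template_pickup above 0.5 N and (y of template_pickup_hole in the frame of rack above 0.155 m or y of template_pickup_hole in the frame of rack below 0.095 m)) or (x of template_pickup_hole in the frame of hook_middle_arm between -0.03 and 0.036 m and y of template_pickup_hole in the frame of hook_middle_arm between -0.012 and 0.012 m and z of template_pickup_hole in the frame of hook_middle_arm between -0.016 and 0.02 m and angle between template_pickup's own x axis and vertical above 0.35 rad and contact force between the fingers and template_pickup above 0.5 N and (y of template_pickup_hole in the frame of rack above 0.03 m or y of template_pickup_hole in the frame of rack below -0.03 m)) or (x of template_pickup_hole in the frame of hook_right_arm between -0.03 and 0.036 m and y of template_pickup_hole in the frame of hook_right_arm between -0.012 and 0.012 m and z of template_pickup_hole in the frame of hook_right_arm between -0.016 and 0.02 m and angle between template_pickup's own x axis and vertical above 0.35 rad and contact force between the fingers and template_pickup above 0.5 N and (y of template_pickup_hole in the frame of rack above -0.095 m or y of template_pickup_hole in the frame of rack below -0.155 m)) or (x of template_pots_hole in the frame of hook_left_arm between -0.03 and 0.036 m and y of template_pots_hole in the frame of hook_left_arm between -0.012 and 0.012 m and z of template_pots_hole in the frame of hook_left_arm between -0.016 and 0.02 m and angle between template_pots's own x axis and vertical above 0.35 rad and contact force between the fingers and template_pots above 0.5 N and (y of template_pots_hole in the frame of rack above 0.155 m or y of template_pots_hole in the frame of rack below 0.095 m)) or (x of template_pots_hole in the frame of hook_middle_arm between -0.03 and 0.036 m and y of template_pots_hole in the frame of hook_middle_arm between -0.012 and 0.012 m and z of template_pots_hole in the frame of hook_middle_arm between -0.016 and 0.02 m and angle between template_pots's own x axis and vertical above 0.35 rad and contact force between the fingers and template_pots above 0.5 N and (y of template_pots_hole in the frame of rack above 0.03 m or y of template_pots_hole in the frame of rack below -0.03 m)) or (x of template_pots_hole in the frame of hook_right_arm between -0.03 and 0.036 m and y of template_pots_hole in the frame of hook_right_arm between -0.012 and 0.012 m and z of template_pots_hole in the frame of hook_right_arm between -0.016 and 0.02 m and angle between template_pots's own x axis and vertical above 0.35 rad and contact force between the fingers and template_pots above 0.5 N and (y of template_pots_hole in the frame of rack above -0.095 m or y of template_pots_hole in the frame of rack below -0.155 m)) or (x of template_switch_hole in the frame of hook_left_arm between -0.03 and 0.036 m and y of template_switch_hole in the frame of hook_left_arm between -0.012 and 0.012 m and z of template_switch_hole in the frame of hook_left_arm between -0.016 and 0.02 m and angle between template_switch's own x axis and vertical above 0.35 rad and contact force between the fingers and template_switch above 0.5 N and (y of template_switch_hole in the frame of rack above 0.155 m or y of template_switch_hole in the frame of rack below 0.095 m)) or (x of template_switch_hole in the frame of hook_middle_arm between -0.03 and 0.036 m and y of template_switch_hole in the frame of hook_middle_arm between -0.012 and 0.012 m and z of template_switch_hole in the frame of hook_middle_arm between -0.016 and 0.02 m and angle between template_switch's own x axis and vertical above 0.35 rad and contact force between the fingers and template_switch above 0.5 N and (y of template_switch_hole in the frame of rack above 0.03 m or y of template_switch_hole in the frame of rack below -0.03 m)) or (x of template_switch_hole in the frame of hook_right_arm between -0.03 and 0.036 m and y of template_switch_hole in the frame of hook_right_arm between -0.012 and 0.012 m and z of template_switch_hole in the frame of hook_right_arm between -0.016 and 0.02 m and angle between template_switch's own x axis and vertical above 0.35 rad and contact force between the fingers and template_switch above 0.5 N and (y of template_switch_hole in the frame of rack above -0.095 m or y of template_switch_hole in the frame of rack below -0.155 m))).
It fails at once if the hammer, the glue bottle or the screwdriver is moved by more than 4 cm (distance of any of hammer, glue, screwdriver from where it was at the start of the episode above 0.04 m).
Of template_pickup, template_pots, template_switch only 2 to 3 are there at a start; the rules pass over those that are not, and their reading is None.
At some moment in a run one of plane, sander, template_pickup, template_pots, template_switch may be knocked a few centimetres aside while the robot is not near it.
Once in a run the grip may slacken for a moment while it holds something.
It also fails if it takes over 210 s, if anything falls off the work surface, if the arm or the gripper's body presses on something with over 40 N, if the wrist force passes 120 N, or if a joint passes its speed limit or range.

## Working session

There is one attempt and no reset: what is moved stays moved. The work goes in short steps, each a Python script; the robot and the scene stay as the last script left them, time stands still between calls to the robot, and variables do not carry over. Pictures are saved under pics/ and viewed, at most 14 in all, crops included, and the job is handed in when it is done.

```bash
ls; mkdir -p pics
python3 - <<'E'
from station import *
import cv2,numpy as np
o=get_obs();print({k:np.round(v,2) for k,v in o.items()})
for c in ("top","side"):
    im=get_image(c);cv2.imwrite(f"pics/{c}0.png",im[:,:,::-1])
    print(c,get_calibration(c))
    for n in ("rack","mat","plane","sander","template_pickup","template_pots","template_switch","hook_left","hook_left_tip","glue","hammer","screwdriver"):
        print(n,[(round(d["score"],2),np.round(d["extent"]).tolist()) for d in spot_in(n,c)][:4])
print(get_calibration("wrist"))
try: print(grasp_offset)
except Exception as e: print(e)
E
```

```text
pics
{'t': np.float64(0.0), 'joint_pos': array([-79.88,  12.48,  92.53,  -0.  ,  75.13,  -6.43]), 'qvel': array([-0.03,  0.  ,  0.04,  0.09,  0.  ,  0.08]), 'effort': array([-0.000e+00, -3.968e+01, -3.039e+01, -0.000e+00,  1.000e-02,
       -0.000e+00]), 'tcp_pos': array([ 177.87, -598.31,  229.94]), 'ee_rot': array([-1.7986e+02, -2.0000e-02,  1.6550e+01]), 'wrist_force': array([0.83, 0.36, 0.19]), 'moment': array([-0.03, -0.02, -0.03]), 'grip_force': np.float64(0.0), 'grip_width': np.float64(85.2)}
top {'fx': 445.98398871090245, 'fy': 445.98398871090245, 'cx': 324.5361352096191, 'cy': 197.11095090363773, 'R': array([[-1.57703034e-02, -9.99875199e-01, -9.39954412e-04],
       [-9.92775050e-01,  1.57701391e-02, -1.18949578e-01],
       [ 1.18949556e-01, -9.42707648e-04, -9.92899851e-01]]), 't': array([  24.67675601,  575.90106854, 1458.13044792])}
rack [(0.95, [322.0, 198.0, 117.0, 40.0]), (0.36, [431.0, 228.0, 42.0, 16.0])]
mat [(0.9, [241.0, 261.0, 62.0, 70.0])]
plane [(0.65, [342.0, 239.0, 20.0, 45.0])]
sander [(0.78, [294.0, 236.0, 25.0, 35.0])]
template_pickup [(0.98, [423.0, 254
[... 1430 characters left out ...]
8.0])]
hook_left_tip [(0.49, [284.0, 164.0, 20.0, 28.0])]
glue [(0.65, [300.0, 127.0, 16.0, 49.0]), (0.43, [298.0, 191.0, 20.0, 31.0])]
hammer [(0.58, [332.0, 366.0, 34.0, 63.0])]
screwdriver [(0.85, [239.0, 149.0, 44.0, 17.0])]
{'fx': 343.8513572900028, 'fy': 343.8513572900028, 'cx': 319.29601557083095, 'cy': 200.0734239544454, 'mount': array([[ 7.11819085e-04, -9.55002719e-01, -2.96596190e-01,
         7.54083512e+01],
       [ 9.99999668e-01,  7.97532546e-04, -1.67995758e-04,
        -2.82349069e-02],
       [ 3.96981520e-04, -2.96595972e-01,  9.55002969e-01,
        -1.42606750e+02],
       [ 0.00000000e+00,  0.00000000e+00,  0.00000000e+00,
         1.00000000e+00]])}
18.700000000000003
```

Run:
```python
import cv2
a=cv2.imread("pics/top0.png")[120:290,170:470]
cv2.imwrite("pics/top0c.png",cv2.resize(a,None,fx=2.66,fy=2.66,interpolation=cv2.INTER_CUBIC))
```

```text
(no output)
```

View pics/top0c.png

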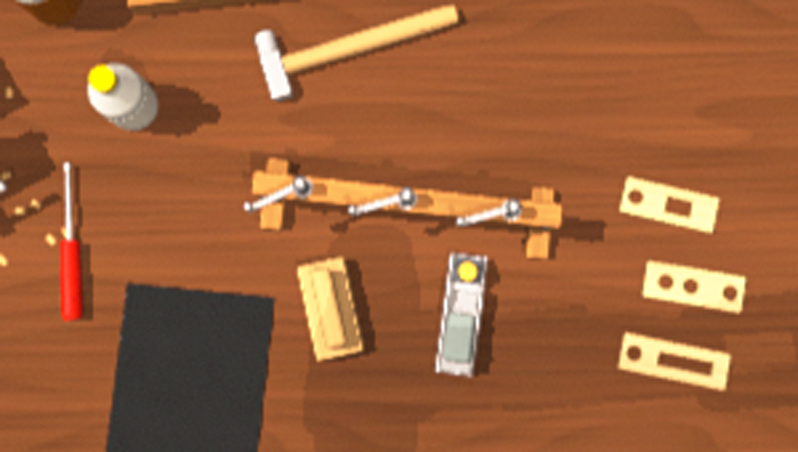

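View pics/side0.png

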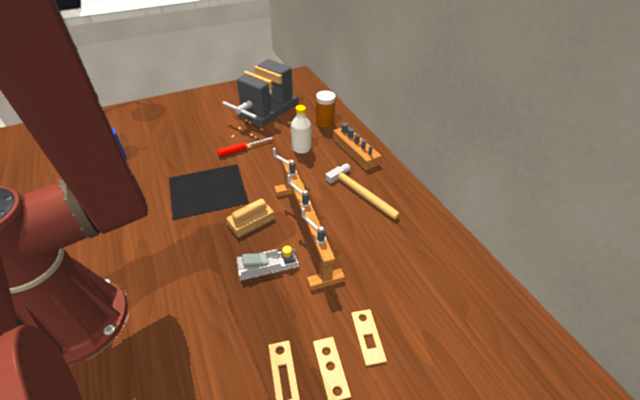

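Top view (crop ×2.66, offset 170,120): all three templates lie at the right. Hanging holes are at crop (635,197) for switch, (730,293) for pots and (634,352) for pickup. Hook pins are at (303,185), (407,197) and (513,209), with the tips left and in front of them. Next I'll write helpers and take a closer look with the wrist camera.

```bash
cat > h.py <<'E'
from station import *
import numpy as np, cv2
from scipy.optimize import minimize
from scipy.spatial.transform import Rotation as Ro
def cam(name,obs=None):
    """K-params and R,t world->camera"""
    c=get_calibration(name)
    if name=="wrist":
        o=obs or get_obs()
        T=np.eye(4);T[:3,:3]=Ro.from_euler("xyz",o["ee_rot"],degrees=True).as_matrix();T[:3,3]=o["tcp_pos"]
        W=np.linalg.inv(T@c["mount"]);c["R"],c["t"]=W[:3,:3],W[:3,3]
    return c
def proj(c,X):
    p=np.atleast_2d(X)@c["R"].T+c["t"]
    return np.c_[c["fx"]*p[:,0]/p[:,2]+c["cx"],c["fy"]*p[:,1]/p[:,2]+c["cy"]]
def unproj(c,uv,z):
    uv=np.atleast_2d(uv).astype(float)
    d=np.c_[(uv[:,0]-c["cx"])/c["fx"],(uv[:,1]-c["cy"])/c["fy"],np.ones(len(uv))]@c["R"]
    o=-c["R"].T@c["t"]
    return o+d*((z-o[2])/d[:,2])[:,None]
BOX={"plane":[(0,0,150,46,0,34),(-15,0,90,30,34,55)],"sander":[(0,0,120,60,0,30),(0,0,100,26,30,59)],"mat":[(0,0,220,190,0,3)],
 "template_pickup":[(0,0,135,44,0,8)],"template_pots":[(0,0,125,44,0,8)],"template_switch":[(0,0,120,44,0,8)]}
def silh(c,boxes,p,z0,shape=(400,640),s=4):
    x,y,a=p;R=np.array([[np.cos(a),-np.sin(a)],[np.sin(a),np.cos(a)]])
    m=np.zeros((shape[0],shape[1]),np.uint8)
    for bx,by,l,w,z1,z2 in boxes:
        P=[[*(R@[bx+i*l/2,by+j*w/2]+[x,y]),z0+k] for i in(-1,1) for j in(-1,1) for k in(z1,z2)]
        h=cv2.convexHull(proj(c,P).astype(np.float32))
        cv2.fillConvexPoly(m,np.round(h*16).astype(np.int32),1,shift=4,lineType=cv2.LINE_8)
    return m
def fit(mask,c,name,z0=0):
    """x,y,yaw (mod pi) of a box-like thing from its mask; returns pose, IoU"""
    (u,v),(w,h),a=cv2.minAreaRect(np.argwhere(mask)[:,::-1].astype(np.float32))
    b=BOX[name];q=unproj(c,cv2.boxPoints(((u,v),(w,h),a)),z0+b[0][5]/2)[:,:2]
    e=max((q[1]-q[0],q[2]-q[1]),key=np.linalg.norm)
    m0=mask.astype(np.uint8)
    f=lambda p:1-(lambda s:(s&m0).sum()/max(1,(s|m0).sum()))(silh(c,b,(p[0],p[1],p[2]/50),z0))
    p0=np.r_[q.mean(0),np.arctan2(e[1],e[0])*50]
    r=minimize(f,p0,method="Nelder-Mead",options=dict(initial_simplex=p0+np.array([[0,0,0],[8,0,0],[0,8,0],[0,0,8]]),xatol=.2,fatol=1e-4))
    x,y,a=r.x;return np.array([x,y,np.degrees(a/50)%180]),1-r.fun
def find(name,camera,c,z0=0,near=None,minsc=.3):
    """best fitting detection (image must just have been taken)"""
    out=[]
    for d in regions_of(name,camera)[:3]:
        if d["score"]<minsc or d["region"].sum()<30: continue
        p,i=fit(d["region"],c,name,z0);out.append((round(d["score"],2),round(i,2),np.round(p,1)))
    return max(out,key=lambda r:r[1]) if out else None
def shot(camera,fn=None):
    c=cam(camera);im=get_image(camera)
    if fn: cv2.imwrite("pics/"+fn,im[:,:,::-1])
    return c,im
def rpy(tilt,yaw,flip=False):
    """tool tilted from down by tilt towards heading yaw; flip: half turn about the tool axis"""
    R=Ro.from_euler("z",yaw,degrees=True)*Ro.from_euler("y",-tilt,degrees=True)*Ro.from_euler("x",180,degrees=True)
    if flip: R=R*Ro.from_euler("z",180,degrees=True)
    return R.as_euler("xyz",degrees=True)
E
cat > a.py <<'E'
from h import *
c,im=shot("top")
for n in ("plane","sander","mat","template_pickup","template_pots","template_switch"): print(n,find(n,"top",c,0))
pins=np.array([[303,185],[407,197],[513,209]])/2.66+[170,120]; tips=np.array([[249,206],[354,211],[460,221]])/2.66+[170,120]
print(unproj(c,pins,149).round(1),unproj(c,tips,166).round(1))
E
python3 a.py
```

```text
plane (0.97, np.float64(0.91), array([440.3, -44.4, 171.4]))
sander (0.87, np.float64(0.95), array([448.6, 121.3,  11.6]))
mat (0.57, np.float64(0.96), array([367.8, 298.9, 173.5]))
template_pickup (0.59, np.float64(0.67), array([ 376.3, -312.1,   78.5]))
template_pots (0.77, np.float64(0.79), array([ 471.8, -336.9,   78.9]))
template_switch (0.73, np.float64(0.84), array([ 575.4, -314.7,   77. ]))
[[ 588.   141.   149. ]
 [ 572.1   20.2  149. ]
 [ 556.1 -102.5  149. ]] [[562.4 201.5 166. ]
 [554.7  81.2 166. ]
 [541.3 -40.  166. ]]
```

```bash
cat > b.py <<'E'
from h import *
goto([510,40,300],rpy(0,-7)); print(get_obs()["t"])
c,im=shot("wrist","w1.png")
for n in ("plane","sander"): print(n,find(n,"wrist",c,0))
cv2.imwrite("pics/w1.png",cv2.resize(im[:,:,::-1],(800,500),interpolation=cv2.INTER_CUBIC))
np.save("w1c.npy",c,allow_pickle=True)
E
python3 b.py
```

```text
4.2083
plane (0.84, np.float64(0.94), array([439.8, -43.4, 171.3]))
sander (0.8, np.float64(0.95), array([449.9, 120.2,  11.5]))
```

View pics/w1.png

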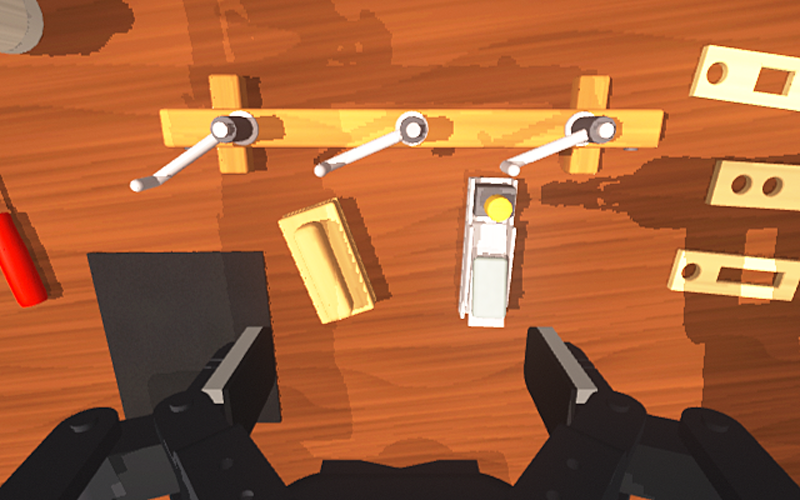

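The wrist view agrees with the top view: sander around (326,262), plane around (490,250), hub tops at (224,129), (413,130), (602,130), tips at (139,187), (321,171), (512,170) (800×500 scale). I'll move the sander first, then the plane.

```bash
cat > d.py <<'E'
from h import *
c=np.load("w1c.npy",allow_pickle=True).item()
P=np.array([[224,129],[413,130],[602,130]])*.8;T=np.array([[139,187],[321,171],[512,170]])*.8
print(unproj(c,P,149).round(1),unproj(c,T,166).round(1))
mat=np.array([367.8,298.9]);my=-6.5
def matpt(x,y): a=np.radians(my);return mat+[x*np.cos(a)-y*np.sin(a),x*np.sin(a)+y*np.cos(a)]
def carry(x,y,yaw,z,dest,lift,op0,op1,force):
    grip(op0); goto([x,y,z+80],rpy(0,yaw)); move_l([x,y,z]); print("down",get_obs()["wrist_force"].round(1))
    grip(0,force); o=get_obs(); print("width",o["grip_width"].round(1),o["grip_force"].round(1))
    move_l([x,y,z+lift],speed=80); o=get_obs(); print("lift",o["grip_width"].round(1),o["grip_force"].round(1),o["wrist_force"].round(1))
    move_l([*dest,z+lift],rpy(0,my),speed=130); o=get_obs(); print("there",o["grip_width"].round(1),o["wrist_force"].round(1))
    move_l([*dest,z+4],speed=50); o=get_obs(); print("placed",o["wrist_force"].round(1))
    grip(op1); move_l([*dest,z+100]); print(get_obs()["t"])
carry(449.9,120.2,11.5,31,matpt(0,42),30,60,60,60)
goto([480,60,300],rpy(0,-7)); c,im=shot("wrist","w2.png"); print(find("plane","wrist",c),find("sander","wrist",c,3))
E
python3 d.py
```

```text
[[ 591.2  145.3  149. ]
 [ 575.4   22.   149. ]
 [ 560.3 -101.4  149. ]] [[562.4 201.7 166. ]
 [558.1  83.5 166. ]
 [543.9 -37.3 166. ]]
down [0.3 0.7 0.6]Traceback (most recent call last):
  File "d.py", line 14, in <module>
    carry(449.9,120.2,11.5,31,matpt(0,42),30,60,60,60)
    ~~~~~^^^^^^^^^^^^^^^^^^^^^^^^^^^^^^^^^^^^^^^^^^^^^
  File "d.py", line 9, in carry
    grip(0,force); o=get_obs(); print("width",o["grip_width"].round(1),o["grip_force"].round(1))
                                              ^^^^^^^^^^^^^^^^^^^^^
AttributeError: 'float' object has no attribute 'round'
```

```bash
python3 - <<'E'
s=open("d.py").read()
import re
s=re.sub(r'o\["(grip_width|grip_force)"\]\.round\(1\)',r'round(float(o["\1"]),1)',s)
s=s.replace("force):\n    grip(op0); goto([x,y,z+80],rpy(0,yaw)); move_l","force,held=False):\n    if not held: grip(op0); goto([x,y,z+80],rpy(0,yaw)); move_l")
s=s.replace("60,60,60)","60,60,60,True)")
open("d.py","w").write(s)
E
python3 d.py
```

```text
[[ 591.2  145.3  149. ]
 [ 575.4   22.   149. ]
 [ 560.3 -101.4  149. ]] [[562.4 201.7 166. ]
 [558.1  83.5 166. ]
 [543.9 -37.3 166. ]]
width 25.0 60.6
lift 25.0 59.5 [-0.2  0.2 -2.6]
there 25.0 [-0.2 -0.2 -2.9]
placed [-3.8 -2.6  7.6]
11.2667
(0.83, np.float64(0.91), array([439.4, -43. , 172.5])) (0.66, np.float64(0.93), array([371.1, 338.2, 173.5]))
```

```bash
python3 - <<'E'
s=open("d.py").read().split("carry(449.9")[0]
s+='''
carry(439.5,-43.2,-8.2,8,matpt(0,-42),30,75,56,100)
goto([420,250,300],rpy(0,-7)); c,im=shot("wrist","w3.png"); print(find("plane","wrist",c,3),find("sander","wrist",c,3),find("mat","wrist",c,0)); print(get_obs()["t"])
c,im=shot("side","s3.png")
'''
open("e.py","w").write(s)
E
python3 e.py
```

```text
[[ 591.2  145.3  149. ]
 [ 575.4   22.   149. ]
 [ 560.3 -101.4  149. ]] [[562.4 201.7 166. ]
 [558.1  83.5 166. ]
 [543.9 -37.3 166. ]]
down [ 0.3 -0.  -0.5]
width 44.1 103.0
lift 44.2 102.6 [-0.2  0.1 -7.4]
there 43.9 [-0.6  0.3 -7.2]
placed [-6.4 -2.6  9.3]
19.825
(0.83, np.float64(0.96), array([362.1, 256.6, 173.9])) (0.81, np.float64(0.96), array([371.3, 339.6, 173.2])) (0.92, np.float64(0.57), array([367.1, 299.6, 173.7]))
20.8417
```

View pics/w3.png

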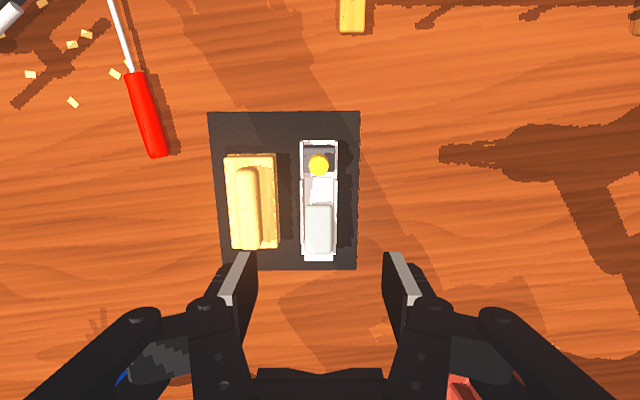

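Sander and plane both stand upright on the mat (252,200 and 319,200). Now the hooks: grip each arm lightly and turn it to the front.

```bash
cat > f.py <<'E'
from h import *
pins=np.array([[590.2,144.],[574.8,21.5],[559.4,-101.5]]);tips=np.array([[562.4,201.7],[557.5,83],[543.5,-38]])
FRONT=180-7.14
grip(40,20); goto([500,100,260],rpy(0,117))
for p,t in zip(pins,tips):
    d=t-p;a0=np.degrees(np.arctan2(d[1],d[0]))
    pos=lambda a,r=48:p+r*np.array([np.cos(np.radians(a)),np.sin(np.radians(a))])
    goto([*pos(a0),200],rpy(0,a0)); move_l([*pos(a0),127],speed=100); f=get_obs()["wrist_force"]
    grip(0,20); w=get_obs()["grip_width"]
    fm=0
    for a in np.linspace(a0,FRONT,6)[1:]:
        move_l([*pos(a),127],rpy(0,a),speed=80); fm=max(fm,np.linalg.norm(get_obs()["wrist_force"]))
    print(round(a0),f.round(1),round(float(w),1),round(float(get_obs()["grip_width"]),1),round(fm,1))
    grip(30); move_l([*pos(FRONT),200]); print(get_obs()["t"])
goto([545,25,290],rpy(0,-7.14)); c,im=shot("wrist")
np.save("w4c.npy",c,allow_pickle=True); cv2.imwrite("pics/w4.png",cv2.resize(im[:,:,::-1],(800,500),interpolation=cv2.INTER_CUBIC))
E
python3 f.py
```

```text
116 [ 0.3 -0.1  0.1] 6.8 7.1 7.6
27.9083
106 [-0.2 -0.3 -0. ] 7.0 6.8 6.7
32.975
104 [-0.1  1.5  1.4] 7.0 6.9 6.1
38.1083
```

View pics/w4.png

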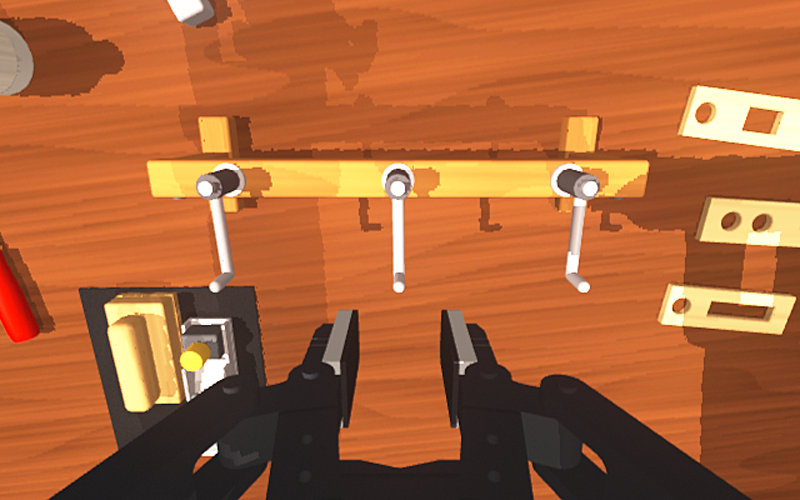

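All three hooks now face straight out: tips at (216,287), (399,287), (583,288) and pins at (207,187), (399,187), (588,187). Next I'll plan the threading path offline and look at the templates.

```bash
cat > plan.py <<'E'
import numpy as np,heapq
poly=np.r_[np.c_[np.full(53,-65.),np.linspace(166-4+4,140,53)],np.c_[np.linspace(-65,-5,121),np.full(121,140.)]]
def clr(X,Z,phi):
    f=np.radians(phi);d=poly-[X,Z];n=d@[np.sin(f),-np.cos(f)];u=d@[np.cos(f),np.sin(f)]
    def rect(c,h): 
        q=np.c_[np.abs(u-c)-h,np.abs(n)-4];return np.hypot(*np.maximum(q,0).T)+np.minimum(q.max(1),0)
    return min(rect(13,3).min(),rect(-35,25).min())-4
xs=np.arange(-76,-40,1.);zs=np.arange(128,192,1.);ps=np.arange(10,81,5.)
C=np.array([[[clr(x,z,p) for p in ps] for z in zs] for x in xs])
ix=lambda x,z,p:(int(x-xs[0]),int(z-zs[0]),int((p-ps[0])/5))
for pend in (60,70):
    s=ix(-65,188,20);e=ix(-50,136,pend)
    cost=lambda k:1/max(C[k],.05)**3
    D={s:0};pr={};h=[(0,s)]
    while h:
        d,k=heapq.heappop(h)
        if k==e: break
        if d>D[k]: continue
        for dx in(-1,0,1):
            for dz in(-1,0,1):
                for dp in(-1,0,1):
                    m=(k[0]+dx,k[1]+dz,k[2]+dp)
                    if m==k or not all(0<=m[i]<C.shape[i] for i in range(3)) or C[m]<.3: continue
                    nd=d+cost(m)+.02
                    if nd<D.get(m,1e18): D[m]=nd;pr[m]=k;heapq.heappush(h,(nd,m))
    path=[e]
    while path[-1]!=s: path.append(pr[path[-1]])
    P=[(xs[a],zs[b],ps[c],round(C[a,b,c],1)) for a,b,c in path[::-1]]
    print(pend,[tuple(map(float,p)) for p in P[::2]],min(p[3] for p in P))
E
python3 plan.py
cat > g.py <<'E'
from h import *
c=np.load("w4c.npy",allow_pickle=True).item()
P=unproj(c,np.array([[207,187],[399,187],[588,187]])*.8,149);T=unproj(c,np.array([[216,286],[399,286],[583,287]])*.8,166)
print(P.round(1),T.round(1),(T-P).round(1))
goto([490,-300,300],rpy(0,90)); c,im=shot("wrist","w5.png")
for n in ("template_pickup","template_pots","template_switch"): print(n,find(n,"wrist",c))
print(get_obs()["t"],get_obs()["joint_pos"].round())
np.save("w5c.npy",c,allow_pickle=True)
E
python3 g.py
```

```text
[[ 591.3  146.9  149. ]
 [ 575.6   21.1  149. ]
 [ 560.2 -102.7  149. ]] [[527.8 150.  166. ]
 [512.7  28.9 166. ]
 [496.8 -92.7 166. ]] [[-63.5   3.   17. ]
 [-62.9   7.8  17. ]
 [-63.4  10.   17. ]]
template_pickup (0.74, np.float64(0.74), array([ 377.8, -312.5,   77.3]))
template_pots (0.59, np.float64(0.84), array([ 471.4, -341. ,   79.3]))
template_switch (0.92, np.float64(0.77), array([ 576.5, -315.1,   75.1]))
43.1667 [-38.   4.  95.   0.  81. -38.]Traceback (most recent call last):
  File "plan.py", line 27, in <module>
    while path[-1]!=s: path.append(pr[path[-1]])
                                   ~~^^^^^^^^^^
KeyError: (26, 8, 10)
```

View pics/w5.png

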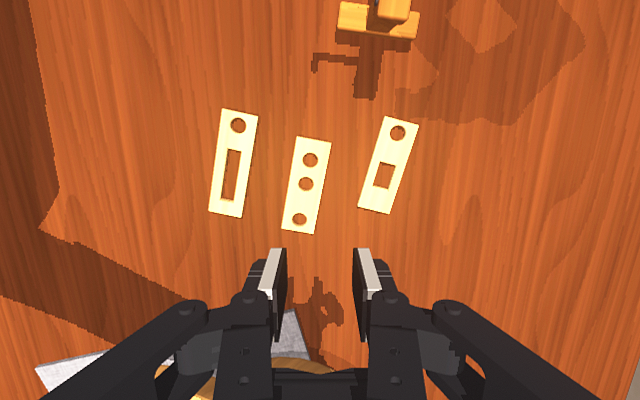

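```bash
cat > plan2.py <<'E'
exec(open("plan.py").read().split("for pend")[0])
for k,p in enumerate(ps):
    for z in (150,146,142,140,138):
        col=C[:,int(z-zs[0]),k];i=col.argmax();print(int(p),z,xs[i],round(col[i],1),end=" | ")
    print()
print(clr(-65,188,20),clr(-50,136,60),clr(-50,134,70))
E
python3 plan2.py
```

```text
10 150 -66.0 3.8 | 10 146 -70.0 -0.2 | 10 142 -74.0 -4.1 | 10 140 -76.0 -5.8 | 10 138 -76.0 -6.9 | 
15 150 -65.0 4.6 | 15 146 -68.0 0.7 | 15 142 -72.0 -3.2 | 15 140 -74.0 -5.0 | 15 138 -76.0 -6.6 | 
20 150 -65.0 4.0 | 20 146 -67.0 1.7 | 20 142 -71.0 -2.3 | 20 140 -73.0 -4.2 | 20 138 -75.0 -5.8 | 
25 150 -65.0 3.4 | 25 146 -65.0 2.6 | 25 142 -69.0 -1.4 | 25 140 -71.0 -3.4 | 25 138 -73.0 -5.0 | 
30 150 -65.0 2.7 | 30 146 -65.0 2.7 | 30 142 -68.0 -0.5 | 30 140 -70.0 -2.5 | 30 138 -72.0 -4.2 | 
35 150 -65.0 1.9 | 35 146 -65.0 1.9 | 35 142 -66.0 0.5 | 35 140 -68.0 -1.5 | 35 138 -70.0 -3.5 | 
40 150 -65.0 1.1 | 40 146 -64.0 1.4 | 40 142 -64.0 1.4 | 40 140 -66.0 -0.6 | 40 138 -68.0 -2.6 | 
45 150 -65.0 0.2 | 45 146 -64.0 1.1 | 45 142 -63.0 2.2 | 45 140 -65.0 0.2 | 45 138 -67.0 -1.8 | 
50 150 -65.0 -0.6 | 50 146 -64.0 0.4 | 50 142 -62.0 2.4 | 50 140 -63.0 1.1 | 50 138 -65.0 -0.9 | 
55 150 -65.0 -1.5 | 55 146 -63.0 -0.1 | 55 142 -61.0 2.1 | 55 140 -61.0 1.9 | 55 138 -63.0 -0.1 | 
60 150 -65.0 -2.5 | 60 146 -63.0 -0.5 | 60 142 -60.0 1.8 | 60 140 -59.0 2.7 | 60 138 -61.0 0.7 | 
65 150 -65.0 -3.4 | 65 146 -62.0 -0.7 | 65 142 -59.0 1.7 | 65 140 -58.0 3.4 | 65 138 -60.0 1.4 | 
70 150 -76.0 -2.2 | 70 146 -61.0 -1.0 | 70 142 -58.0 2.0 | 70 140 -56.0 4.0 | 70 138 -58.0 2.0 | 
75 150 -76.0 -1.0 | 75 146 -76.0 -1.0 | 75 142 -57.0 2.6 | 75 140 -55.0 4.6 | 75 138 -57.0 2.6 | 
80 150 -76.0 0.3 | 80 146 -76.0 0.3 | 80 142 -55.0 3.2 | 80 140 -53.0 5.2 | 80 138 -55.0 3.2 | 
12.856014821967435 -1.3395037605921947 -1.9632757781872874
```

```bash
cat >> h.py <<'E'
YAW=-7.14
FWD=np.array([np.cos(np.radians(YAW)),np.sin(np.radians(YAW)),0])
WP=[(-65,190,25),(-65,147,25),(-65,145.5,35),(-63.5,143,45),(-62,142,50),(-59.5,140.5,60),(-56,139.5,70),(-52,137.5,75)]
PIN={"left":[590.,145.2],"middle":[574.6,21.7],"right":[559.2,-101.8]}
def hang_pose(hook,wp,hx,hz,flip,hy=0):
    """TCP pose with the hole (at hx,hy,hz in the tool frame) at the waypoint over the hook"""
    X,Z,phi=wp;e=rpy(phi,YAW,flip)
    hole=np.r_[PIN[hook],0]+FWD*X+[0,0,Z]
    return hole-Ro.from_euler("xyz",e,degrees=True).as_matrix()@[hx,hy,hz],e
E
python3 - <<'E'
from h import *
for hk in PIN:
    for fl,hx in ((False,48),(True,-48)):
        r=[solve_ik(*hang_pose(hk,w,hx,-2,fl)) for w in WP]
        print(hk,fl,[None if q is None else np.round(q).astype(int).tolist() for q in r])
for n,p in dict(pickup=([377,-312,3],77),pots=([472,-339,3],79),sw=([576,-315,3],75)).items():
    for y in (p[1],p[1]-180): q=solve_ik(p[0],rpy(0,y));print(n,y,None if q is None else np.round(q))
E
```

```text
left False [[16, -11, 127, -14, 42, 122], [16, -7, 128, -16, 36, 124], [19, -7, 134, -35, 26, 144], None, None, [24, 5, 141, 234, 34, -121], [25, 16, 140, 221, 51, -107], [25, 22, 139, 217, 59, -102]]
left True [[16, -11, 127, -14, 42, -58], [16, -7, 128, -16, 36, -56], [19, -7, 134, -35, 26, -36], None, None, [24, 5, 141, 234, 34, 59], [25, 16, 140, 221, 51, 73], [25, 22, 139, 217, 59, 78]]
middle False [[-3, -19, 133, -3, 41, 95], [-3, -15, 135, -3, 35, 96], [-3, -17, 141, -7, 21, 100], None, None, None, None, None]
middle True [[-3, -19, 133, -3, 41, -85], [-3, -15, 135, -3, 35, -84], [-3, -17, 141, -7, 21, -80], None, None, None, None, None]
right False [[-25, -21, 134, 11, 44, 66], [-25, -16, 136, 12, 37, 64], [-27, -19, 143, 27, 26, 49], None, None, None, None, None]
right True [[-25, -21, 134, 11, 44, -114], [-25, -16, 136, 12, 37, -116], [-27, -19, 143, 27, 26, -131], None, None, None, None, None]
pickup 77 [-48.  15. 118.   0.  47. -35.]
pickup -103 [-48.  15. 118.  -0.  47. 145.]
pots 79 [-43.  24. 105.   0.  51. -32.]
pots -101 None
sw 75 [-35.  31.  94.  -0.  54. -20.]
sw -105 None
```

Pointing the tool 75° forward isn't reachable here. So I'll grasp each template with the tool tilted 45° about its width axis; the hang then needs only moderate tilts. Checking IK for that.

```bash
cat >> h.py <<'E'
def RM(e): return Ro.from_euler("xyz",e,degrees=True).as_matrix()
def hang2(hook,wp,ht,al,flip,off=(0,0,0)):
    """TCP pose putting the hole (ht in the tool frame) at waypoint wp, plate picked with tool tilt -al"""
    X,Z,phi=wp;e=rpy(phi-al,YAW,flip)
    return np.r_[PIN[hook],0]+FWD*X+[0,0,Z]+off-RM(e)@ht,e
LH=dict(pickup=52,pots=46,switch=44)
def pick_pose(x,y,psi,al,flip,z=8,tail=12):
    """TCP pose to grip the plate (centre x,y, hole heading psi)"""
    d=np.array([np.cos(np.radians(psi)),np.sin(np.radians(psi))])
    return np.r_[np.array([x,y])-tail*d,z],rpy(-al,psi,flip)
def hole_tool(x,y,psi,L,tcp,e):
    d=np.array([np.cos(np.radians(psi)),np.sin(np.radians(psi))])
    h=RM(e).T@(np.r_[np.array([x,y])+L*d,4]-tcp);h[1]=0;return h
E
python3 - <<'E'
from h import *
T=dict(pickup=(377.5,-312.3,77.5),pots=(472,-339,-101),switch=(576,-315,75.5))
for al in (35,45):
  for n,t in T.items():
    for fl in (False,True):
        p,e=pick_pose(*t,al,fl);q=solve_ik(p,e);q2=solve_ik(p+[0,0,80],e)
        ht=hole_tool(*t,LH[n],p,e)
        print(al,n,fl,None if q is None else np.round(q),q2 is not None,ht.round(),{k:[None if (r:=solve_ik(*hang2(k,w,ht,al,fl))) is None else np.round(r[[2,3,4,5]]).astype(int).tolist() for w in WP] for k in PIN})
E
```

```text
35 pickup False [-30.  17. 124. -55.  42.  26.] True [ 55.   0. -33.] {'left': [[107, 3, 76, 105], [109, 3, 71, 105], [115, 0, 60, 108], [121, -4, 49, 112], [123, -8, 43, 115], [128, -18, 31, 126], None, None], 'middle': [[112, 0, 76, 92], [114, 0, 71, 92], [120, 0, 60, 93], [126, -1, 48, 94], [129, -1, 42, 94], [134, -3, 29, 96], [139, -10, 14, 103], None], 'right': [[113, -2, 76, 79], [115, -2, 71, 79], [121, 0, 60, 77], [127, 3, 49, 74], [130, 6, 43, 71], [136, 14, 30, 62], [141, 35, 19, 41], [142, 60, 14, 15]]}
35 pickup True None False [-55.   0. -33.] {'left': [[107, 3, 76, -75], [109, 3, 71, -75], [115, 0, 60, -72], [121, -4, 49, -68], [123, -8, 43, -65], [128, -18, 31, -54], [132, -42, 21, -29], None], 'middle': [[112, 0, 76, -88], [114, 0, 71, -88], [120, 0, 60, -87], [126, -1, 48, -86], [129, -1, 42, -86], [134, -3, 29, -84], [139, -10, 14, -77], None], 'right': [[113, -2, 76, -101], [115, -2, 71, -101], [121, 0, 60, -103], [127, 3, 49, -106], [130, 6, 43, -109], [136, 14, 30, -118], [141, 35, 19, -139], None]}
35 pots False [-55.  37.  93.  25.  78. 125.] True [ 50.   0. -
[... 4721 characters left out ...]
, [113, -2, 70, 79], [120, 0, 59, 77], [123, 1, 54, 76], [128, 6, 42, 72], [134, 14, 30, 63], [136, 21, 24, 56]]}
45 switch True [ -17.   37.   97.  -55.   59. -147.] False [-42.   0. -37.] {'left': [[100, 5, 86, -77], [102, 5, 81, -77], [108, 3, 71, -75], [113, 0, 60, -73], [116, -2, 54, -71], [121, -7, 42, -65], [126, -18, 31, -55], [128, -27, 25, -46]], 'middle': [[105, 1, 86, -88], [106, 1, 81, -88], [112, 0, 70, -88], [119, 0, 59, -87], [121, 0, 53, -87], [127, -1, 41, -86], [132, -3, 28, -84], [135, -5, 21, -82]], 'right': [[106, -4, 85, -100], [107, -4, 80, -99], [113, -2, 70, -101], [120, 0, 59, -103], [123, 1, 54, -104], [128, 6, 42, -108], [134, 14, 30, -117], [136, 21, 24, -124]]}
```

```bash
python3 - <<'E'
s=open("h.py").read()
s=s.replace("    m0=mask.astype(np.uint8)\n","    m0=mask.astype(np.uint8);cv2.drawContours(m0,cv2.findContours(m0,cv2.RETR_EXTERNAL,cv2.CHAIN_APPROX_NONE)[0],-1,1,-1)\n")
s+='''
def pick(name,t,al,flip,z0=15,op=58):
    """tilted pick; t=(x,y,hole heading); returns hole in the tool frame"""
    p,e=pick_pose(*t,al,flip,z0); back=-RM(e)[:,2]
    grip(op,40); goto(p+back*90,e); move_l(p,speed=120); f0=get_obs()["wrist_force"][2]; z=z0
    while z>3:
        z-=1.5; move_l([p[0],p[1],z],speed=40); f=get_obs()["wrist_force"][2]-f0
        if f>5: z+=1; move_l([p[0],p[1],z],speed=40); break
    grip(0,50); o=get_obs(); ht=hole_tool(*t,LH[name],o["tcp_pos"],o["ee_rot"])
    print("z",z,"f",round(f,1),"width",round(float(o["grip_width"]),1),"ht",ht.round(1))
    move_l([p[0],p[1],z+150],speed=150); o=get_obs(); print("lifted",round(float(o["grip_width"]),1),round(float(o["grip_force"]),1),"t",o["t"])
    return ht
'''
open("h.py","w").write(s)
E
cat > p1.py <<'E'
from h import *
goto([490,-300,300],rpy(0,90)); c,im=shot("wrist")
for n in ("template_pickup","template_pots","template_switch"):
    r=find(n,"wrist",c); print(n,r)
    if n=="template_pots": t=r[2]
t=(t[0],t[1],t[2]-180)
ht=pick("pots",t,45,True); np.save("ht.npy",ht)
p,e=hang2("left",WP[0],ht,45,True)
goto(p-60*FWD+[0,0,80],e); o=get_obs(); c,im=shot("wrist")
print(proj(c,(o["tcp_pos"]+RM(o["ee_rot"])@ht)[None]), proj(c,[[*(np.array(PIN["left"])-65*FWD[:2]),166]]))
cv2.imwrite("pics/p1.png",im[:,:,::-1]); print(o["t"],o["grip_width"])
E
python3 p1.py
```

```text
template_pickup (0.62, np.float64(0.94), array([ 377.6, -312.8,   77.6]))
template_pots (0.66, np.float64(0.96), array([ 471.5, -341.9,   79.8]))
template_switch (0.64, np.float64(0.95), array([ 577.3, -314. ,   75.7]))
z 3.0 f -0.1 width 42.1 ht [-41.1   0.  -40.3]
lifted 41.9 50.6 t 49.325
[[319.2978715  411.88986808]] [[320.48249959 415.65969566]]
51.2167 41.829892310530326
```

View pics/p1.png

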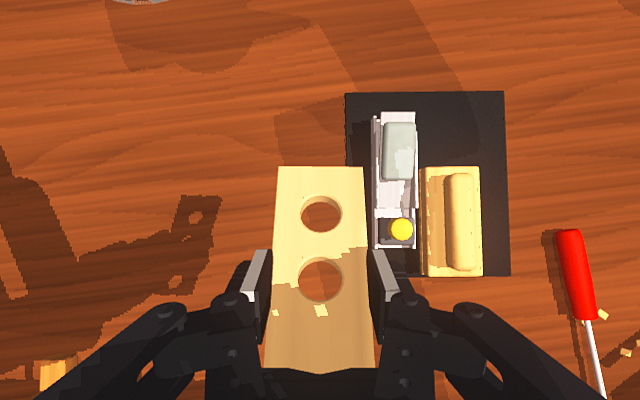

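The pots template is held squarely: middle hole at (320,280), other hole at (321,214), with the hanging end hidden toward the palm. I'll thread it step by step with force checks.

```bash
cat >> h.py <<'E'
TIP={"left":[526.7,151.0],"middle":[511.2,29.2],"right":[495.8,-93.0]}
def hang3(hook,wp,ht,al,flip,off=(0,0,0)):
    X,Z,phi=wp;e=rpy(phi-al,YAW,flip)
    return np.r_[TIP[hook],0]+FWD*(X+65)+[0,0,Z]+off-RM(e)@ht,e
def thread(hook,wps,ht,al,flip,off=(0,0,0),fmax=9,speed=30,f0=None):
    """run waypoints, stop when the force grows; returns index reached"""
    f0=get_obs()["wrist_force"] if f0 is None else f0
    for i,w in enumerate(wps):
        move_l(*hang3(hook,w,ht,al,flip,off),speed=speed); o=get_obs(); df=o["wrist_force"]-f0
        R=RM(o["ee_rot"]);hole=o["tcp_pos"]+R@ht-np.r_[TIP[hook],0]
        print(w,"F",df.round(1),"hole fwd %.1f lat %.1f z %.1f"%(hole@FWD,hole@[-FWD[1],FWD[0],0],hole[2]),"w %.1f t %.1f"%(o["grip_width"],o["t"]))
        if np.linalg.norm(df)>fmax: print("STOP");return i
    return len(wps)
E
cat > p2.py <<'E'
from h import *
ht=np.load("ht.npy"); M=get_calibration("wrist");Wm=np.linalg.inv(M["mount"])
u=np.array([-1,0,-1])/2**.5; X=Wm[:3,:3]@(ht-46*u)+Wm[:3,3]; print("centre hole px",M["fx"]*X[0]/X[2]+M["cx"],M["fy"]*X[1]/X[2]+M["cy"])
move_l(*hang3("left",WP[0],ht,45,True),speed=120)
f0=get_obs()["wrist_force"]
thread("left",[(-65,z,25) for z in (180,172,164,158,152,147)],ht,45,True,f0=f0,speed=40)
c,im=shot("side","s4.png"); x=proj(c,[[*TIP["left"],166]])[0]; print(x)
u,v=x.astype(int); cv2.imwrite("pics/s4c.png",cv2.resize(im[max(0,v-60):v+60,u-80:u+80,::-1],None,fx=5,fy=5,interpolation=cv2.INTER_CUBIC))
E
python3 p2.py
```

```text
centre hole px 319.35102476248215 291.33109343672544
(-65, 180, 25) F [ 0.1 -0.8  0.2] hole fwd -0.4 lat -0.0 z 179.7 w 41.9 t 52.7
(-65, 172, 25) F [ 0.8 -1.2 -0.3] hole fwd -0.3 lat -0.1 z 171.5 w 41.7 t 53.0
(-65, 164, 25) F [ 0.9 -1.1  0.3] hole fwd -0.3 lat -0.1 z 163.5 w 42.2 t 53.4
(-65, 158, 25) F [ 0.3 -1.2  0.1] hole fwd -0.3 lat -0.1 z 157.6 w 42.2 t 53.7
(-65, 152, 25) F [ 0.8 -0.4  0. ] hole fwd -0.3 lat -0.1 z 151.5 w 42.2 t 54.0
(-65, 147, 25) F [-0.1 -0.4  0.4] hole fwd -0.3 lat -0.1 z 146.6 w 42.1 t 54.2
[267.31726433 162.16640579]
```

View pics/s4c.png

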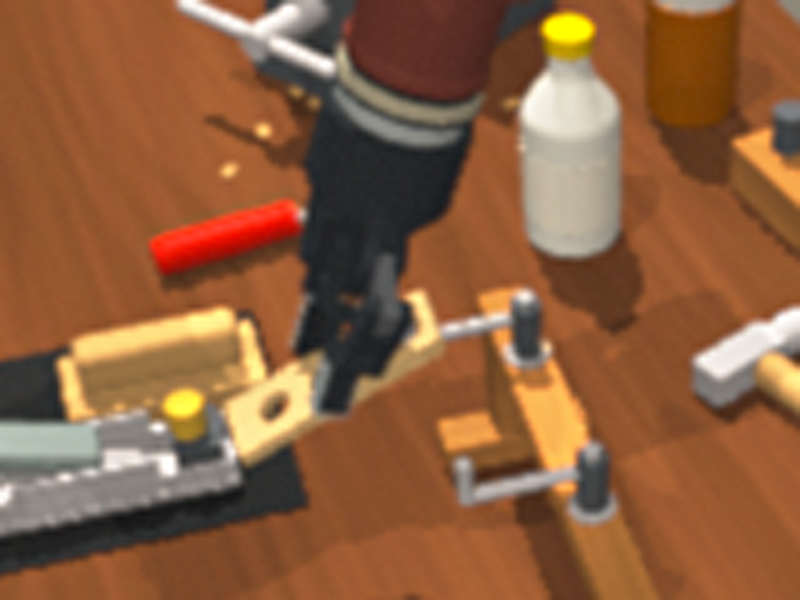

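No contact force with the plate already at arm height and the arm emerging beyond its end, so the tip is inside the hole. Continue round the bend.

```bash
cat > p3.py <<'E'
from h import *
ht=np.load("ht.npy")
n=thread("left",WP[2:],ht,45,True,speed=25,fmax=7)
E
python3 p3.py
```

```text
(-65, 145.5, 35) F [-0.6  1.3  0.5] hole fwd 0.2 lat 0.1 z 145.9 w 42.0 t 54.9
(-63.5, 143, 45) F [-0.6  0.7  0.6] hole fwd 1.9 lat 0.1 z 143.2 w 42.0 t 55.6
(-62, 142, 50) F [-0.5  0.6  0.4] hole fwd 3.2 lat 0.0 z 142.1 w 42.1 t 56.0
(-59.5, 140.5, 60) F [-0.5  0.   0. ] hole fwd 6.0 lat 0.2 z 140.9 w 42.2 t 56.6
(-56, 139.5, 70) F [0.8 1.5 0. ] hole fwd 9.5 lat 0.2 z 140.0 w 41.9 t 57.3
(-52, 137.5, 75) F [-0.3  1.5  1.2] hole fwd 13.4 lat 0.1 z 137.8 w 42.1 t 57.9
```

```bash
cat >> h.py <<'E'
def let_go(hook,ht,al,flip):
    thread(hook,[(-52,135,75)],ht,al,flip,speed=20)
    grip(64); o=get_obs(); p=o["tcp_pos"]; move_l(p-RM(o["ee_rot"])[:,2]*110,speed=120)
    print("released t",get_obs()["t"])
E
cat > p4.py <<'E'
from h import *
let_go("left",np.load("ht.npy"),45,True)
goto([430,-120,300],rpy(0,-7)); c,im=shot("side","s5.png"); u,v=proj(c,[[*TIP["middle"],120]])[0].astype(int); 
cv2.imwrite("pics/s5c.png",cv2.resize(im[v-75:v+75,u-80:u+80,::-1],None,fx=4,fy=4,interpolation=cv2.INTER_CUBIC)); print(u,v)
E
python3 p4.py
```

```text
(-52, 135, 75) F [ 0.6  0.  -0.5] hole fwd 13.8 lat 0.3 z 135.7 w 42.1 t 58.1
released t 59.55
279 206
```

View pics/s5c.png

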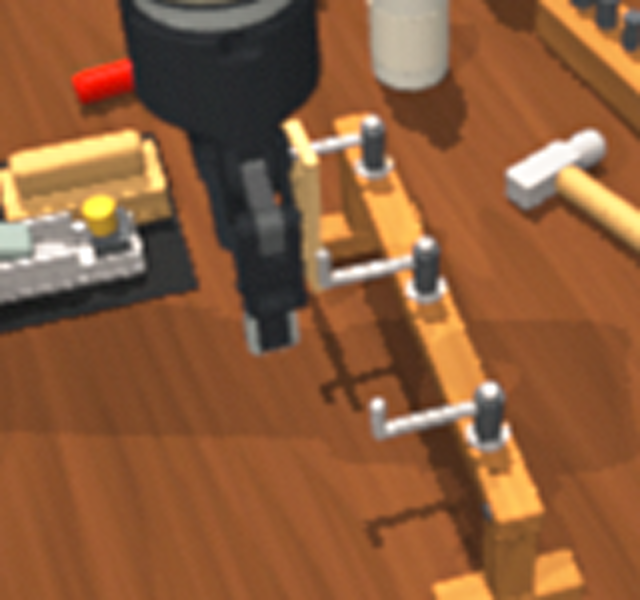

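Pots hangs vertically on the left hook. The switch template lies too close to the rack end for a tilted pick, so I'll first move it to open bench with its hole end forward, using a plain downward grasp.

```bash
sed -i 's/while z>3:/while z>1:/' h.py
cat > q1.py <<'E'
from h import *
D=(440,-330,-30)
for fl in (False,True):
    p,e=pick_pose(*D,45,fl,2);ht=hole_tool(*D,44,p,e);q=solve_ik(p,e)
    print(fl,None if q is None else q.round(),[solve_ik(*hang3("middle",w,ht,45,fl)) is not None for w in WP])
goto([490,-300,300],rpy(0,90)); c,im=shot("wrist")
print(find("template_pickup","wrist",c)); r=find("template_switch","wrist",c); print(r)
x,y,a=r[2]; grip(60,40); goto([x,y,60],rpy(0,a)); move_l([x,y,5],speed=80); f0=get_obs()["wrist_force"][2]; z=5
while z>-6:
    z-=1.5; move_l([x,y,z],speed=40); f=get_obs()["wrist_force"][2]-f0
    if f>5: z+=1;move_l([x,y,z],speed=40);break
grip(0,40); print(z,f,get_obs()["grip_width"]); move_l([x,y,z+50],speed=100)
goto([D[0],D[1],z+50],rpy(0,D[2])); print(get_obs()["grip_width"]); move_l([D[0],D[1],z+1],speed=60); grip(60); move_l([D[0],D[1],100])
goto([430,-330,300],rpy(0,60)); c,im=shot("wrist","q1.png"); print(find("template_pickup","wrist",c),find("template_switch","wrist",c),get_obs()["t"])
E
python3 q1.py
```

```text
False [-40.  48.  79.  -7.  98.  82.] [True, True, True, True, True, True, True, True]
True [-40.  48.  79.  -7.  98. -98.] [True, True, True, True, True, True, True, True]
(0.67, np.float64(0.98), array([ 377.3, -312.5,   77.3]))
(0.98, np.float64(0.95), array([ 576.2, -315. ,   75.5]))
-6.0 8.834477996715881 42.81512527525593
42.43076171356068
(0.62, np.float64(0.87), array([ 441.7, -332.9,  150.6])) None 73.725
```

View pics/q1.png

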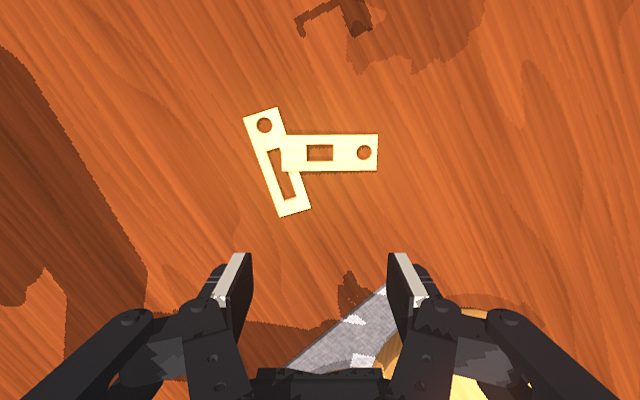

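I set the switch down overlapping the pickup template: window at (320,152), tail on the pickup. I'll lift it and put it farther out.

```bash
cat > q2.py <<'E'
from h import *
D=(440,-330,-30);E=(520,-375,-30)
for fl in (False,True):
    p,e=pick_pose(*E,45,fl,2);q=solve_ik(p,e); print(fl,None if q is None else q.round())
x,y=D[0]+8,D[1]-5
grip(60,40); goto([x,y,60],rpy(0,-30)); move_l([x,y,-2],speed=80); print(get_obs()["wrist_force"].round(1))
grip(0,40); print(get_obs()["grip_width"]); move_l([x,y,50],speed=100); print(get_obs()["grip_width"])
x,y=E[0]+8,E[1]-5
move_l([x,y,50]); move_l([x,y,-3],speed=60); grip(60); move_l([x,y,100])
goto([440,-330,300],rpy(0,60)); c,im=shot("wrist","q2.png"); print(get_obs()["t"])
for n in ("template_pickup","template_switch"):
    for d in regions_of(n,"wrist")[:3]: print(n,d["score"],np.round(d["extent"]),fit(d["region"],c,n))
E
python3 q2.py
```

```text
False [-39.  57.  62.  -7. 106.  82.]
True [-39.  57.  62.  -7. 106. -98.]
[ 0.5 -0.5 -0.2]
42.35422709599213
43.13364005644801
81.65
template_pickup 0.8 [268. 165.  67. 107.] (array([ 377.14656283, -312.34703196,   77.53440974]), np.float64(0.9796080508474576))
template_switch 0.93 [395. 156.  97.  38.] (array([ 519.64261745, -375.826259  ,  149.94496955]), np.float64(0.9532062391681109))
template_switch 0.18 [271. 165.  70. 105.] (array([ 377.90814093, -308.01389112,   76.78413242]), np.float64(0.8934624697336562))
```

View pics/q2.png

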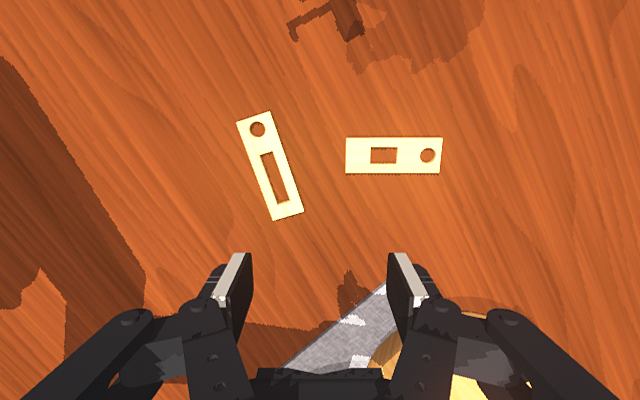

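Both templates now lie clear of each other (pickup hole at (257,129), switch hole at (428,155)). Pick the switch and hang it on the middle hook.

```bash
cat > q3.py <<'E'
from h import *
t=(519.6,-375.8,-30.05)
ht=pick("switch",t,45,True); np.save("ht.npy",ht)
p,e=hang3("middle",WP[0],ht,45,True)
goto(p-60*FWD+[0,0,80],e); print(get_obs()["grip_width"])
move_l(p,e,speed=120); f0=get_obs()["wrist_force"]
n=thread("middle",[(-65,z,25) for z in (180,172,164,158,152,147)]+WP[2:],ht,45,True,f0=f0,speed=35,fmax=7)
np.save("f0.npy",f0)
if n==12: let_go("middle",ht,45,True)
E
python3 q3.py
```

```text
z 1.0 f 7.5 width 42.5 ht [-39.    0.  -38.2]
lifted 42.3 50.5 t 88.3833
42.442791828249284
(-65, 180, 25) F [ 0.1 -0.9 -0.8] hole fwd -0.3 lat 0.0 z 179.8 w 42.4 t 91.4
(-65, 172, 25) F [-0.5 -0.3 -0.1] hole fwd -0.3 lat -0.0 z 171.6 w 42.0 t 91.8
(-65, 164, 25) F [0.2 0.9 1.2] hole fwd -0.3 lat -0.0 z 163.6 w 41.9 t 92.2
(-65, 158, 25) F [-0.1 -0.2 -0.2] hole fwd -0.3 lat -0.0 z 157.6 w 42.1 t 92.5
(-65, 152, 25) F [-0.2 -1.5  0.8] hole fwd -0.3 lat -0.0 z 151.6 w 42.1 t 92.8
(-65, 147, 25) F [-0.9  0.1 -0.3] hole fwd -0.3 lat -0.0 z 146.6 w 42.0 t 93.1
(-65, 145.5, 35) F [ 0.7 -0.2 -0.5] hole fwd -0.1 lat 0.0 z 145.8 w 42.1 t 93.6
(-63.5, 143, 45) F [ 0.8 -0.4  0.4] hole fwd 2.1 lat -0.0 z 143.3 w 42.1 t 94.1
(-62, 142, 50) F [ 0.8 -0.1  0.3] hole fwd 3.3 lat -0.0 z 142.2 w 41.9 t 94.4
(-59.5, 140.5, 60) F [-0.2  0.5 -0.3] hole fwd 6.3 lat 0.0 z 141.1 w 42.1 t 94.9
(-56, 139.5, 70) F [ 0.3 -0.3 -0.2] hole fwd 9.8 lat 0.0 z 140.2 w 42.2 t 95.5
(-52, 137.5, 75) F [ 0.5 -0.7  0.1] hole fwd 13.5 lat -0.0 z 137.9 w 41.8 t 95.9
(-52, 135, 75) F [-0.3 -0.4 -0.1] hole fwd 13.3 lat -0.0 z 135.2 w 42.1 t 96.2
released t 97.5583
```

```bash
cat > q4.py <<'E'
from h import *
D=(490,-355,-30)
goto([440,-330,300],rpy(0,60)); c,im=shot("wrist"); r=find("template_pickup","wrist",c); print(r)
cs,im=shot("side"); u,v=proj(cs,[[*TIP["middle"],120]])[0].astype(int); cv2.imwrite("pics/q4.png",cv2.resize(im[v-75:v+75,u-80:u+80,::-1],None,fx=4,fy=4,interpolation=cv2.INTER_CUBIC))
x,y,a=r[2]; assert r[1]>.9 and abs(a-77)<25
grip(60,40); goto([x,y,60],rpy(0,a)); move_l([x,y,-4],speed=80); print(get_obs()["wrist_force"].round(1))
grip(0,40); print(get_obs()["grip_width"]); move_l([x,y,50],speed=100)
goto([D[0],D[1],50],rpy(0,D[2])); print(get_obs()["grip_width"]); move_l([D[0],D[1],-3.5],speed=60); grip(60); move_l([D[0],D[1],100])
goto([440,-330,300],rpy(0,60)); c,im=shot("wrist"); r=find("template_pickup","wrist",c); print(r,get_obs()["t"])
E
python3 q4.py
```

```text
(0.75, np.float64(0.96), array([ 376.9, -313.1,   77.1]))
[-0.1  1.1 -0.4]
42.97309724016465
42.78141402529828
(0.88, np.float64(0.95), array([ 491. , -356.9,  149.8])) 107.6917
```

View pics/q4.png

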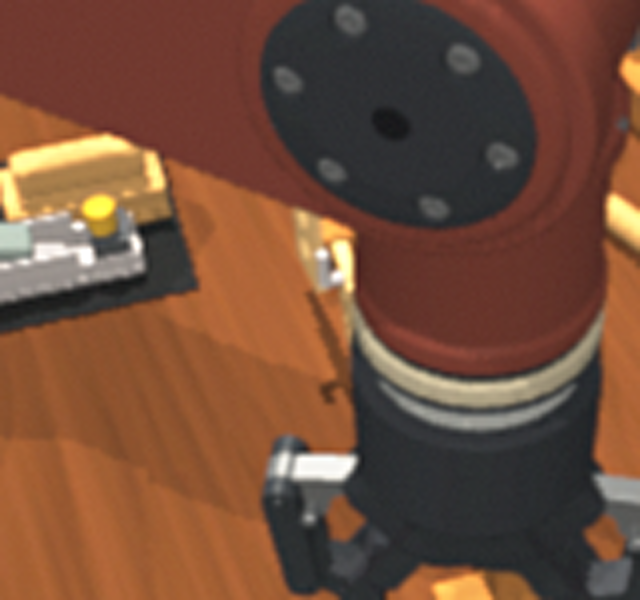

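The arm mostly hides the hooks, though the middle tip with its template edge shows at (325,270). The pickup template is re-set at (491,-357) with its hole heading −30°. Hang it on the right hook.

```bash
cat > q5.py <<'E'
from h import *
t=(491.0,-356.9,-30.2)
ht=pick("pickup",t,45,True); np.save("ht.npy",ht)
p,e=hang3("right",WP[0],ht,45,True)
goto(p-60*FWD+[0,0,80],e); print(get_obs()["grip_width"])
move_l(p,e,speed=120); f0=get_obs()["wrist_force"]
n=thread("right",[(-65,z,25) for z in (180,172,164,158,152,147)]+WP[2:],ht,45,True,f0=f0,speed=30,fmax=7)
if n==12: let_go("right",ht,45,True)
goto([420,-120,330],rpy(0,-7)); goto([300,-450,330],rpy(0,30))
c,im=shot("side"); u,v=proj(c,[[*TIP["middle"],120]])[0].astype(int); cv2.imwrite("pics/q5.png",cv2.resize(im[v-75:v+75,u-100:u+100,::-1],None,fx=4,fy=4,interpolation=cv2.INTER_CUBIC))
c,im=shot("top"); print(find("plane","top",c,3),find("sander","top",c,3)); print(get_obs()["t"])
E
python3 q5.py
```

```text
z 1.0 f 8.0 width 42.1 ht [-44.6   0.  -43.8]
lifted 41.7 50.5 t 114.3167
42.25322386228664
(-65, 180, 25) F [-0.2  1.1  0.1] hole fwd -0.2 lat 0.1 z 179.8 w 41.8 t 117.0
(-65, 172, 25) F [ 0.1  0.5 -0.1] hole fwd -0.3 lat 0.0 z 171.6 w 41.9 t 117.4
(-65, 164, 25) F [ 0.9  0.7 -0.7] hole fwd -0.3 lat 0.0 z 163.6 w 42.2 t 117.8
(-65, 158, 25) F [-1.   0.7  0.1] hole fwd -0.2 lat 0.0 z 157.7 w 42.1 t 118.2
(-65, 152, 25) F [ 0.8  1.1 -0.2] hole fwd -0.3 lat 0.0 z 151.7 w 41.9 t 118.5
(-65, 147, 25) F [ 0.3  0.9 -0.6] hole fwd -0.2 lat 0.0 z 146.7 w 42.0 t 118.8
(-65, 145.5, 35) F [-0.5  0.5 -0.2] hole fwd 0.1 lat -0.1 z 145.9 w 42.4 t 119.4
(-63.5, 143, 45) F [0.7 1.  0.2] hole fwd 1.9 lat -0.1 z 143.2 w 42.2 t 120.0
(-62, 142, 50) F [ 0.4  1.  -0.2] hole fwd 3.1 lat -0.0 z 142.1 w 41.8 t 120.4
(-59.5, 140.5, 60) F [0.7 0.5 0.4] hole fwd 6.0 lat -0.1 z 141.0 w 42.6 t 121.0
(-56, 139.5, 70) F [ 0.2  1.1 -0.3] hole fwd 9.6 lat -0.2 z 140.0 w 42.1 t 121.6
(-52, 137.5, 75) F [0.6 0.2 0.7] hole fwd 13.4 lat -0.1 z 137.8 w 42.2 t 122.1
(-52, 135, 75) F [1.  0.2 1. ] hole fwd 14.0 lat -0.3 z 135.9 w 41.9 t 122.4
released t 123.7917
(0.93, np.float64(0.89), array([361.5, 255.7, 172.3])) (0.82, np.float64(0.88), array([413.3, 314.8, 173.9]))
128.1083
```

View pics/q5.png

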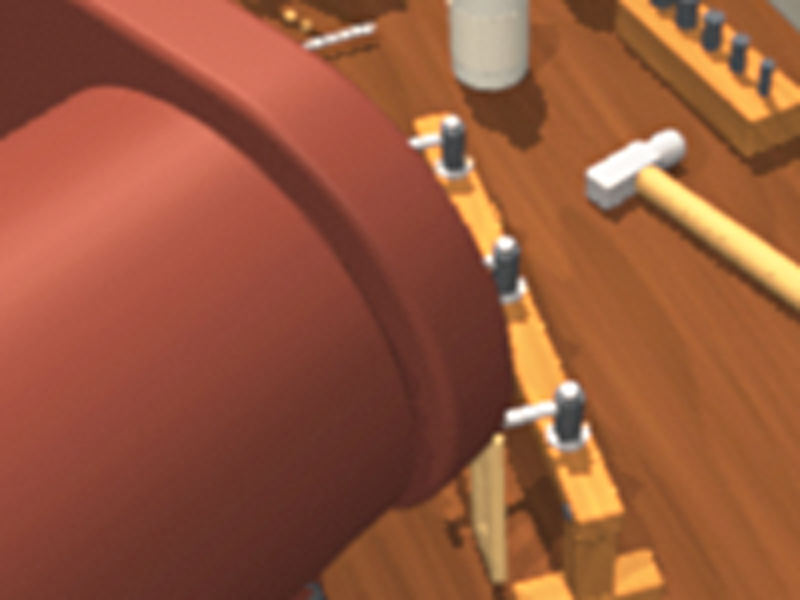

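Right template hangs. The fit suggests the sander was nudged on the mat, so I'll check that and the whole rack in one last composite picture.

```bash
cat > r.py <<'E'
from h import *
goto([470,180,330],rpy(0,-7)); c,im=shot("wrist"); s=find("sander","wrist",c,3);p=find("plane","wrist",c,3); m=find("mat","wrist",c,0); print(s,p,m)
for q in (s,p):
    if q: print("in mat",(Ro.from_euler("z",6.5,degrees=True).as_matrix()@[q[2][0]-367.5,q[2][1]-299.2,0]).round())
goto([230,-450,330],rpy(0,30)); ct,it=shot("top")
goto([250,420,380],rpy(0,60)); cs,ii=shot("side")
A=cv2.resize(im,(480,300)); B=cv2.resize(it[170:290,200:380],(320,213),interpolation=cv2.INTER_CUBIC)
u,v=proj(cs,[[*TIP["middle"],120]])[0].astype(int); S=cv2.resize(ii[v-75:v+75,u-75:u+75],(300,300),interpolation=cv2.INTER_CUBIC)
O=np.zeros((600,800,3),np.uint8); O[:300,:480]=A;O[:213,480:]=B;O[300:,:300]=S; O[300:600,300:780]=cv2.resize(ii,(480,300))
cv2.imwrite("pics/r.png",O[:,:,::-1]); print(get_obs()["t"])
E
python3 r.py
```

```text
None (0.84, np.float64(0.93), array([361.1, 256.9, 172.1])) (0.77, np.float64(0.89), array([366.3, 299.1, 173.6]))
in mat [ -2. -43.   0.]
136.1917
```

View pics/r.png

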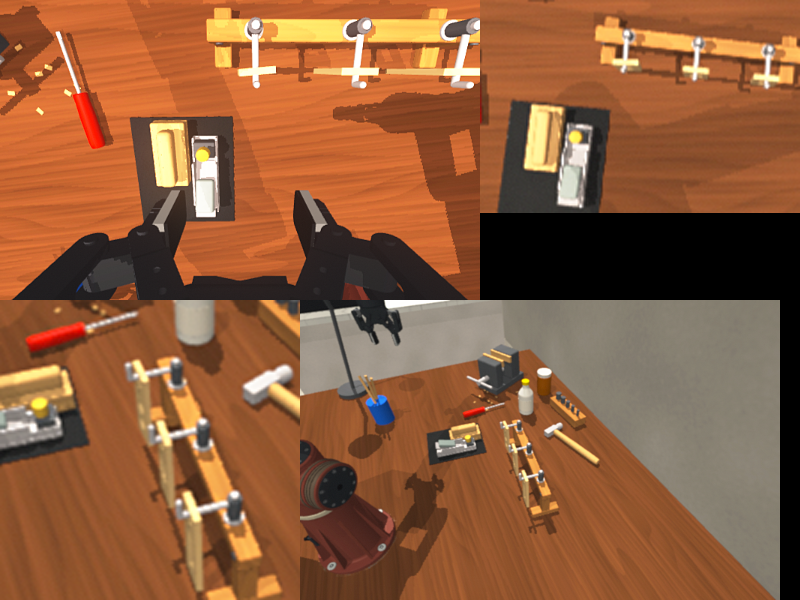

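The composite shows all three templates hanging upright on front-facing hooks. The sander has been knocked forward, but it still stands flat on the mat at about (44, 21) mm from its centre, well inside the limits. The plane is fine and the bystanders look unmoved.

```bash
python3 -c "
from station import *
print(sign_off())"
```

```text
the job is handed in; nothing more can be done
None
```

The job is handed in: the plane and sanding block stand on the mat, all three templates hang on hooks facing straight out, and the hammer, glue bottle and screwdriver were left alone; no verdict came back from the judge.

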